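# Clear the spring-jaw holder and hold it open

### The job

Get the spring-jaw holder ready for me to lay the next housing in: first take the red-sleeved spanner that was left lying across its rods and hang it by its ring on its own peg, the one with the red disc, pushed right down the peg with the shank lying down the slope like its neighbours, and let go of it. Then pull the holder's sprung jaw open by its black grip until the white pointer stands in line with the red marker on the scale, and keep it there: finish with the jaw still held in the gripper, because the spring shuts it if you let go. Leave everything else on the bench where it is.

Things in the scene. Friction and masses are not known exactly. Their poses are not given: they have to be found in the camera images.
- spanner: Loose steel combination spanner, 0.1-0.2 kg, 184 mm long, red sleeve round its shank, lying across the holder's rods. Origin near its middle, on the underside (37 mm above the bench at the start); x along the shank to the ring end (at first roughly the holder's -y), z up. Shank 13 mm wide, z 1 to 8 mm, x -67 to 57 mm. Open-ended head 30 mm wide, 9 mm thick, x -64 to -99 mm.
- spanner_ring (a point): Centre of the hole of the red spanner's ring at mid-thickness: (70, 0, 5) mm in the spanner's frame. Ring 30 mm outside, hole 19 mm, 10 mm thick (z 0 to 10 mm).
- rack: Fixed sloping spanner rack, 262 mm wide, rising 30 degrees away from the robot. Upper rail (46 mm wide) with three pegs; lower rail (30 mm wide), middle 130 mm down the slope; a hung spanner lies on both. Between them it is open for fingers, 65 mm down to the bench. Origin at the middle peg's root, 102 mm up; x level, away from the robot side, y along the rails, z up.
- peg_red: Fixed steel peg, 10 mm thick, standing 33 mm out of the rack's upper rail, square to the slope; a red disc, 38 mm across, round its root. Origin at the root, 102 mm above the bench; z out along the peg (leaning 30 degrees towards the robot), x up the slope, y along the rail. The red spanner's own peg, empty at the start. The three pegs stand 78 mm apart; which is where changes.
- peg_blue: Fixed steel peg, 10 mm thick, standing 33 mm out of the rack's upper rail, square to the slope; a blue disc, 38 mm across, round its root. Origin at the root, 102 mm above the bench; z out along the peg (leaning 30 degrees towards the robot), x up the slope, y along the rail. Taken by the blue spanner. The three pegs stand 78 mm apart; which is where changes.
- peg_yellow: Fixed steel peg, 10 mm thick, standing 33 mm out of the rack's upper rail, square to the slope; a yellow disc, 38 mm across, round its root. Origin at the root, 102 mm above the bench; z out along the peg (leaning 30 degrees towards the robot), x up the slope, y along the rail. Taken by the yellow spanner. The three pegs stand 78 mm apart; which is where changes.
- spanner_blue: Steel spanner with a blue sleeve, same shape and axes as the red one, hanging on the blue peg. To be left alone.
- spanner_yellow: Steel spanner with a yellow sleeve, same shape and axes as the red one, hanging on the yellow peg. To be left alone.
- holder: Spring-jaw holder screwed down. Base plate 300 x 140 mm, 12 mm thick; blue end blocks 44 mm high; two steel rods along x, 10 mm thick, axes 32 mm above the bench, at y = -45 and 45 mm, with free space between them down to the plate. Origin on the bench midway between the rods; x along them, away from the robot side. Near block ends at x = -144 mm; fixed jaw, 72 mm high, faces x = 101 mm.
- jaw: Moving jaw on a grey carriage, 106 mm wide. Axes and origin are the holder's while shut. Slides towards the holder's -x only, 0 to 115 mm; a spring shuts it: 8 N to start, rising 0.9 N per 10 mm (14 to 17 N at the marker). In its frame: carriage x = 5 to 75 mm, top 41 mm above the bench; steel jaw block x = 57 to 77 mm, 72 mm high; black grip centred at x = 16 mm, 35 mm free behind it.
- jaw_grip (a point): Middle of the top edge of the black pull grip, an upright plate 12 mm thick (x, along the slide), 70 mm wide (y), from the carriage at 41 mm up to 87 mm above the bench (this point). Pinch it from above, one finger in front and one behind.
- jaw_pointer (a point): Middle of the white pointer on the jaw (3 mm wide), over the scale on the holder's right side; at (4, -64, 34) mm in the jaw's frame, 12 mm further to -x than the grip's middle.
- width_marker: Red marker, 10 mm wide along the scale, clipped over the steel scale bar at the holder's right (-y) edge; fixed. Origin in its middle on the bar's top, 30 mm above the bench; axes the holder's. It sits 64 to 92 mm to the -x side of the holder's origin: the jaw must travel 68 to 96 mm. The pointer passes over it freely.
- shell: Grey half housing of a hand vacuum, 250 x 90 mm, 50 mm high, loose. Leave alone.
- bin: Yellow open plastic bin, 140 x 90 mm, 60 mm high, loose. Leave alone.
- driver: Screwdriver with an orange handle, about 200 mm long, loose. Leave alone.
- meter: Yellow and black multimeter, 150 x 76 mm, 44 mm high, loose. Leave alone.
- jar: Glass jar with a steel cap, 60 mm across, 75 mm high, loose. Leave alone.
Not all that is in view belongs to the job. Leave any turquoise look-alike of the spanner alone.

How it is judged (in metres and radians):
On the way, in this order (a step that is already met when the one before it is completed fails the run):
1. the red spanner hangs by its ring on the red peg, let go (x of spanner_ring in the frame of peg_red between -0.0065 and 0.0065 m and y of spanner_ring in the frame of peg_red between -0.0065 and 0.0065 m and z of spanner_ring in the frame of peg_red between 0 and 0.011 m and x of spanner in the frame of peg_red below -0.06 m and angle between the z axis of spanner and the z axis of peg_red, either way round below 0.15 rad and contact force between the fingers and spanner below 0.1 N and linear speed of spanner below 0.02 m/s), for 0.3 s.
2. the jaw is drawn out until its pointer stands at the red marker, held by the fingers (x of jaw_pointer in the frame of width_marker between -0.005 and 0.005 m and contact force between the fingers and jaw above 5 N and linear speed of jaw below 0.01 m/s), for 0.3 s.
At the end, for the whole second after the job is handed in: Jaw still and held by the fingers (over 5 N), pointer within 5 mm of the marker's middle, nothing loose touching it. Red spanner let go, at rest, flat on the slope (0.15 rad): ring centre within 6.5 mm of the red peg's axis in x and y, under 11 mm up it, spanner's middle 60 mm or more down-slope (all of step 1 and all of step 2 and contact force between jaw and spanner below 0.1 N and contact force between jaw and shell below 0.1 N and contact force between jaw and bin below 0.1 N and contact force between jaw and driver below 0.1 N and contact force between jaw and meter below 0.1 N and contact force between jaw and jar below 0.1 N); the arm keeps its last pose, push and grip.
It fails at once if the blue or the yellow spanner is moved more than 20 mm (distance of any of spanner_blue, spanner_yellow from where it was at the start of the episode above 0.02 m).
It fails at once if the housing, bin, screwdriver, multimeter or jar is moved more than 30 mm (distance of any of shell, bin, driver, meter, jar from where it was at the start of the episode above 0.03 m).
It also fails if it takes over 56 s, if anything falls off the work surface, if the arm or the gripper's body presses on something with over 40 N, if the wrist force passes 120 N, or if a joint passes its speed limit or range.

### The arm

A 6-joint arm with a two-finger parallel gripper is mounted at the origin on the work surface. World frame = base frame: x ahead of the robot, y to its left, z up, the work surface at z = 0. Lengths are in m, angles in degrees, forces in N, time in s.
With the tool pointing down it reaches from about 0.35 to 0.875 m from the base axis. Payload 4.2 kg.
Tool frame: the origin (TCP) lies between the finger pads; the fingertips stand 17 mm ahead of it and the grasp point (between the pads) lies 2 mm behind it; z points along the fingers, y is the line along which they close (so a half turn about z gives the same grasp; the last joint's range is limited). The gripper opens to 87 mm and grips with 3 to 60 N. Pads are 19 mm wide; open, the fingers measure 117 mm over their backs; the gripper's body (75 mm by 190 mm) begins 51 mm behind the grasp point.
Start: joints at [-55.543, 22.042, 0.453, 0, -68.411, -14.817], TCP at [0.21, -0.589, 0.24] pointing down, gripper open.
Joint ranges: [-179.83, 179.83], [-69.29, 118.12], [-61.27, 80.66], [-181.25, 117.63], [-171.15, -9.14], [-177.46, 177.46]. Speed limits (degrees/s): [159.86, 159.86, 180, 180, 180, 180].

### API

Orientations are given as a 3x3 rotation matrix whose columns are the frame's x, y, z axes.
In Python, from station import r gives the robot as it stands.
- The arm moves only by the tool servo_tool, never from a script. Its argument "targets" is a list of rows, each a list of 5 numbers: the shift along the world's x, y, z in units of 30 mm (1.0 is 30 mm), then the turn about the world's z in rad, then the finger opening in mm, from 0 to 87. In form: [[x, y, z, turn, gripper], ...]. A call has exactly 5 rows; each row is the pose to reach, as a shift and turn from the pose commanded when the call began; what a row does not reach only later rows make up. A row lasts 1/12 s, in which the tool goes at most 41.7 mm and 7.16 degrees, less where a joint would pass 70% of its speed; a pose out of reach is approached as far as the arm can. A call with a gripper value outside its range is refused whole. The fingers move at their own pace and stop on an object; the grip force is fixed at half the most. Time passes only in rows, so rows that repeat a pose let the fingers close, or fill a call up. It gives the time, the measured TCP pose, the force, the opening and the grip force at its end, in the units of the state.
- r.sense(): the state, without advancing time (a new reading comes with each control period).
- r.capture(name): name is "scene" or "top"; returns a dict with "pixels" (420x560x3 uint8, red, green, blue), "fx", "fy", "cx", "cy" (pixels), "world_from_camera" (4x4, takes a point from camera to world coordinates). Camera axes: x right, y down, z forward; pixel columns grow to the right and rows downward; lengths in m; the calibration is good to about 2 mm. A picture is of the moment at which its call begins. There is no depth.
- r.finish_job(): hands the job in; it is judged then, once.
The state is a dict: "time_s": time; "joints": joint angles; "joint_velocities": joint speeds; "effort": joint torques, N m; "tcp_pos": TCP position; "ee_rot": TCP orientation; "wrist_force": force on the tool from outside, world axes, zero at the start; "moment": the same for the moment, N m; "gripper_width": opening from 0.0 (shut) to 1.0 (fully open); "gripper_force": force on a finger pad.
Only numpy, scipy, OpenCV 4.12 (cv2) and the standard library are available. Lean on these libraries where they do the work, as an engineer would, in place of code of your own. Each camera call takes 0.05 s, during which the arm holds its last target. There are 200 camera calls.

## Working session

There is one attempt and no reset: what is moved stays moved. The work goes in short steps, Python scripts to look and compute and a tool call to move; the robot and the scene stay as the last step left them, time stands still between calls to the robot, and variables do not carry over. Pictures are saved under pics/ and viewed, at most 10 in all, crops included, and the job is handed in when it is done.

Besides the shell and the picture viewer there is one more tool, called in YAML: its name, and indented under it one key for each argument. servo_tool: Moves the arm, as the interface text tells. Its arguments: {"type":"object","properties":{"targets":{"type":"array","items":{"type":"array","items":{"type":"number"}}}},"required":["targets"]}

```bash
mkdir -p pics; ls; python3 - <<'E'
from station import r
import cv2,numpy as np
np.set_printoptions(precision=4,suppress=True)
for n in("scene","top"):
    c=r.capture(n); cv2.imwrite(f"pics/{n}0.png",c["pixels"][:,:,::-1]); print(n,c["fx"],c["fy"],c["cx"],c["cy"]);print(c["world_from_camera"])
s=r.sense();print(s["time_s"],s["tcp_pos"],s["ee_rot"],s["gripper_width"],s["wrist_force"])
E
```

```text
pics
scene 478.943061840727 478.943061840727 286.0151142824775 207.34907464013585
[[ 0.321   0.8017 -0.5042  1.1358]
 [ 0.947  -0.2767  0.1629 -0.1896]
 [-0.0089 -0.5298 -0.8481  1.139 ]
 [ 0.      0.      0.      1.    ]]
top 417.17602969773014 417.17602969773014 278.2698477594871 207.17923600578163
[[ 0.013  -0.9956  0.093   0.3961]
 [-0.9999 -0.0123  0.009   0.0163]
 [-0.0079 -0.0931 -0.9956  1.2817]
 [ 0.      0.      0.      1.    ]]
0.1 [ 0.21   -0.5881  0.2386] [[-0.9418 -0.3361 -0.0007]
 [-0.3361  0.9418  0.0018]
 [ 0.0001  0.0019 -1.    ]] 1.0015811163118915 [-0.2155 -0.3131  0.5548]
```

View pics/scene0.png

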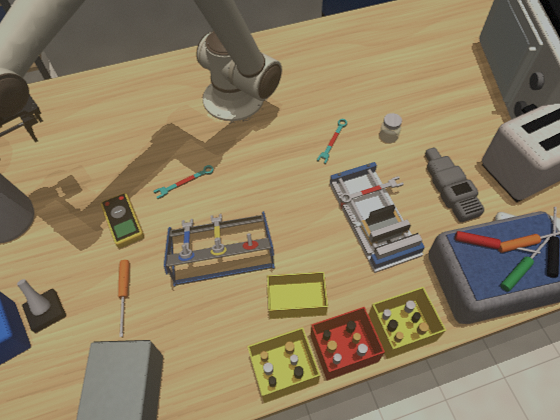

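View pics/top0.png

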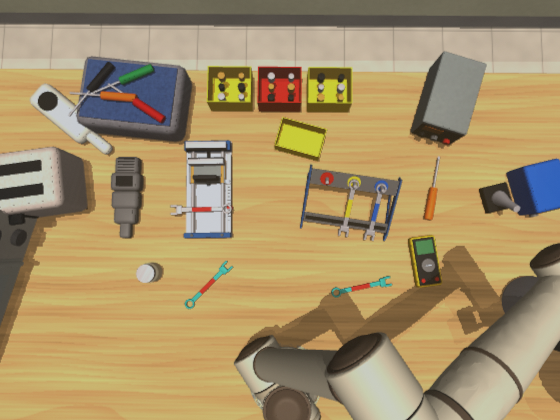

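In the top view, three things could be the spanner: the steel one with a red sleeve on the holder at (203,209), and two turquoise look-alikes with red sleeves at (208,285) and (362,287). I pick the one on the holder. The red disc is at (327,178), with yellow at (354,182) and blue at (381,188). Next I'll check that choice in a close crop.

```bash
python3 - <<'E'
import cv2,numpy as np
t=cv2.imread("pics/top0.png");s=cv2.imread("pics/scene0.png")
f=lambda i,x,y,w,h,k:cv2.resize(i[y:y+h,x:x+w],None,fx=k,fy=k,interpolation=cv2.INTER_CUBIC)
a=f(t,165,135,80,110,5);b=f(s,320,155,80*1,110,5)
cv2.imwrite("pics/c1.png",np.hstack([a,b]))
a=f(t,295,155,110,90,3.6);b=f(s,160,205,110,90,3.6)
cv2.imwrite("pics/c2.png",np.hstack([a,b]))
E
```

```text
(no output)
```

View pics/c1.png

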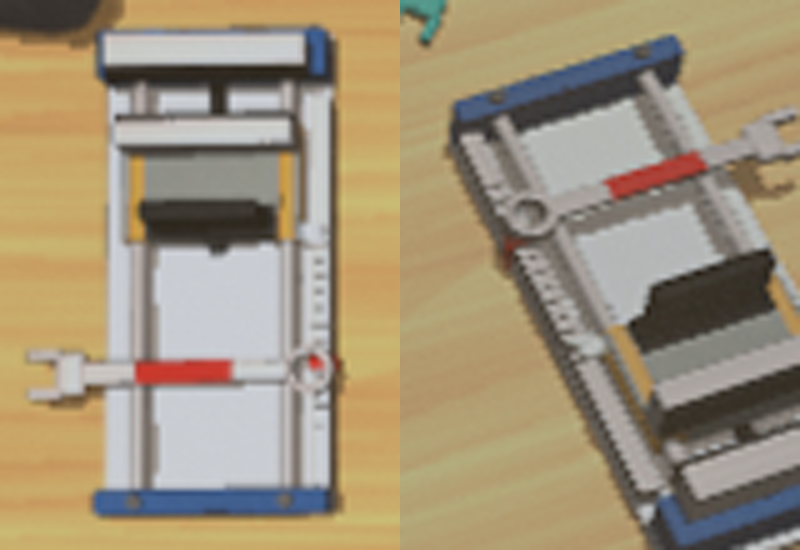

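View pics/c2.png

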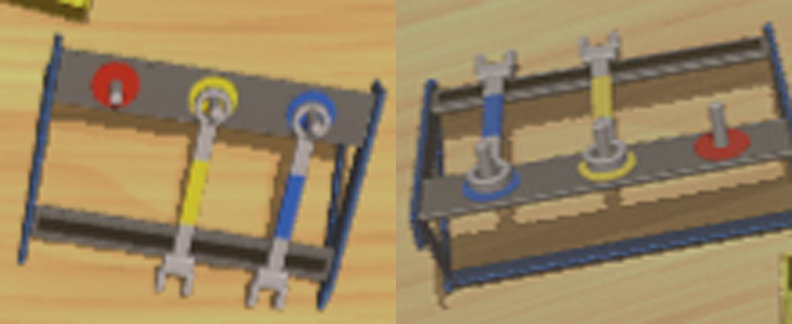

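The crops confirm it: a steel spanner with a red sleeve lies across the rods. Its ring is at top (227.5,208.5) and scene (346,198), with the red marker just beneath it. The red peg is empty, at top (327,178). Now I'll triangulate.

```bash
cat > h.py <<'E'
import numpy as np,cv2
from station import r
np.set_printoptions(precision=4,suppress=True)
def ray(c,p):
    T=c["world_from_camera"];d=T[:3,:3]@np.array([(p[0]-c["cx"])/c["fx"],(p[1]-c["cy"])/c["fy"],1]);return T[:3,3],d/np.linalg.norm(d)
def tri(c1,p1,c2,p2):
    A=0;b=0;L=[ray(c1,p1),ray(c2,p2)]
    for o,d in L: M=np.eye(3)-np.outer(d,d);A=A+M;b=b+M@o
    X=np.linalg.solve(A,b);return X,[1e3*np.linalg.norm(np.cross(X-o,d)) for o,d in L][0]
def atz(c,p,z):
    o,d=ray(c,p);return o+d*(z-o[2])/d[2]
def proj(c,X):
    T=c["world_from_camera"];q=T[:3,:3].T@(np.asarray(X)-T[:3,3]);return np.array([c["fx"]*q[0]/q[2]+c["cx"],c["fy"]*q[1]/q[2]+c["cy"]])
E
cat > m.py <<'E'
from h import *
t=r.capture("top");s=r.capture("scene")
u=lambda x,y,ox,oy,k:((x+.5)/k-.5+ox,(y+.5)/k-.5+oy)
T1=lambda x,y:u(x,y,165,135,5);S1=lambda x,y:u(x-400,y,320,155,5)
T2=lambda x,y:u(x,y,295,155,3.6);S2=lambda x,y:u(x-396,y,160,205,3.6)
P={"ring":(T1(313,368),S1(531,214)),"slvR":(T1(232,371),S1(609,188)),"slvL":(T1(136,373),S1(704,162)),
"marker":(T1(331,366),S1(508,250)),"pointer":(T1(318,234),S1(592,345)),"gripR":(T1(276,208),S1(650,290)),"gripL":(T1(140,203),S1(773,252)),
"red":(T2(115,86),S2(721,145)),"yel":(T2(213,101),S2(607,160)),"blu":(T2(312,114),S2(490,178)),"redtip":(T2(116,100),S2(717,105)),
"nbL":(T1(96,503),S1(677,45)),"nbR":(T1(329,503),S1(460,115)),"fbL":(T1(100,40),S1(800,540)),}
for k,(a,b) in P.items(): print(k,np.round(a,1),np.round(b,1),*tri(t,a,s,b))
def blob(c,lo,hi,box):
    h=cv2.cvtColor(c["pixels"],cv2.COLOR_RGB2HSV);x,y,w,d=box
    m=((((h[...,0]>=lo)&(h[...,0]<=hi)) if lo<hi else ((h[...,0]>=lo)|(h[...,0]<=hi)))&(h[...,1]>140)&(h[...,2]>70))[y:y+d,x:x+w].astype(np.uint8)
    n,l,st,ce=cv2.connectedComponentsWithStats(m)
    return [(st[i,4],ce[i]+[x,y],st[i,:4]+[x,y,0,0]) for i in range(1,n) if st[i,4]>3]
for n,c,b1,b2 in(("top",t,(165,135,80,110),(310,165,30,25)),("scene",s,(320,155,90,110),(235,230,35,30))):
    print(n,"holder",blob(c,170,6,b1)); print(n,"disc",blob(c,170,6,b2))
E
python3 m.py
```

```text
ring [227.2 208.2] [345.8 197.4] [0.5076 0.1823 0.0446] 2.6511342239696343
slvR [211.  208.8] [361.4 192.2] [0.5051 0.2303 0.0433] 2.0886756786523413
slvL [191.8 209.2] [380.4 187. ] [0.5037 0.2887 0.0386] 2.1502446704723166
marker [230.8 207.8] [341.2 204.6] [0.5106 0.1726 0.0179] 0.31459521510308086
pointer [228.2 181.4] [358.  223.6] [0.5899 0.1831 0.0361] 3.447487168618843
gripR [219.8 176.2] [369.6 212.6] [0.5969 0.2026 0.0921] 5.686722924199547
gripL [192.6 175.2] [394.2 205. ] [0.5974 0.2768 0.0917] 0.87601555068857
red [326.6 178.5] [249.9 244.9] [ 0.591  -0.109   0.0991] 1.1621064496639648
yel [353.8 182.7] [218.2 249.1] [ 0.5792 -0.1856  0.1038] 1.5943974032341495
blu [381.3 186.3] [185.8 254.1] [ 0.5691 -0.2627  0.108 ] 1.518047147459132
redtip [326.9 182.4] [248.8 233.8] [ 0.5756 -0.1061  0.1271] 1.99167010183994
nbL [183.8 235.2] [375.  163.6] [0.4252 0.3089 0.0395] 1.102445676250772
nbR [230.4 235.2] [331.6 177.6] [0.4277 0.1724 0.0362] 3.212937193027109
fbL [184.6 142.6] [399.6 262.6] [ 0.7119  0.2976 -0.0232] 32.39336647533661
top holder [(np.int32(78), array([200.859 , 208.9231]), array([192, 207,  19,   5]))]
top disc [(np.int32(110), array([326.4364, 177.5182]), array([320, 172,  14,  13]))]
scene holder [(np.int32(74), array([370.8649, 189.5676]), array([361, 186,  20,   9]))]
scene disc [(np.int32(76), array([250.1316, 245.0658]), array([243, 241,  15,   8]))]
```

servo_tool:
  targets:
    - [0.43, 1.2, 0, 0.12, 60]
    - [0.86, 2.4, 0, 0.24, 60]
    - [1.29, 3.6, 0, 0.36, 60]
    - [1.72, 4.8, 0, 0.48, 60]
    - [2.15, 6.0, 0, 0.6, 60]

```text
time_s: 0.62
tcp_pos: [0.2746, -0.4069, 0.2393]
ee_rot: [[-0.583, -0.812, -0.0], [-0.812, 0.583, 0.0], [-0.0, 0.0, -1.0]]
wrist_force: [1.1, 0.1, 0.3]
gripper_width: 0.728
gripper_force: 0.0
```

servo_tool:
  targets:
    - [0.43, 1.2, 0, 0.12, 60]
    - [0.86, 2.4, 0, 0.24, 60]
    - [1.29, 3.6, 0, 0.36, 60]
    - [1.72, 4.8, 0, 0.48, 60]
    - [2.15, 6.0, 0, 0.6, 60]

```text
time_s: 1.03
tcp_pos: [0.3391, -0.2269, 0.2397]
ee_rot: [[-0.022, -1.0, 0.001], [-1.0, 0.022, -0.0], [0.0, -0.001, -1.0]]
wrist_force: [1.0, -0.2, 0.1]
gripper_width: 0.687
gripper_force: 0.0
```

servo_tool:
  targets:
    - [0.4, 1.1, 0, 0.02, 60]
    - [0.8, 2.2, 0, 0.04, 60]
    - [1.2, 3.3, 0, 0.06, 60]
    - [1.6, 4.4, 0, 0.06, 60]
    - [2.0, 5.5, 0, 0.06, 60]

```text
time_s: 1.45
tcp_pos: [0.3991, -0.0618, 0.2398]
ee_rot: [[0.032, -0.999, 0.001], [-0.999, -0.032, 0.0], [-0.0, -0.001, -1.0]]
wrist_force: [0.2, -0.1, -0.2]
gripper_width: 0.687
gripper_force: 0.0
```

servo_tool:
  targets:
    - [0.4, 1.1, 0, 0, 60]
    - [0.8, 2.2, 0, 0, 60]
    - [1.2, 3.3, 0, 0, 60]
    - [1.6, 4.4, 0, 0, 60]
    - [2.0, 5.5, 0, 0, 60]

```text
time_s: 1.87
tcp_pos: [0.4591, 0.1032, 0.2396]
ee_rot: [[0.033, -0.999, 0.0], [-0.999, -0.033, 0.0], [-0.0, -0.0, -1.0]]
wrist_force: [0.5, -0.8, -0.5]
gripper_width: 0.692
gripper_force: 0.0
```

servo_tool:
  targets:
    - [0.3, 1.0, -0.4, 0, 60]
    - [0.6, 2.0, -0.8, 0, 60]
    - [0.9, 3.0, -1.2, 0, 60]
    - [1.2, 4.0, -1.6, 0, 60]
    - [1.53, 5.0, -2.0, 0, 60]

```text
time_s: 2.28
tcp_pos: [0.505, 0.2529, 0.1788]
ee_rot: [[0.032, -0.999, -0.0], [-0.999, -0.032, -0.0], [0.0, 0.0, -1.0]]
wrist_force: [-0.5, -0.1, -1.4]
gripper_width: 0.69
gripper_force: 0.0
```

servo_tool:
  targets:
    - [0, 0, -1.0, 0, 60]
    - [0, 0, -2.0, 0, 60]
    - [0, 0, -3.0, 0, 60]
    - [0, 0, -3.8, 0, 60]
    - [0, 0, -4.45, 0, 60]

```text
time_s: 2.7
tcp_pos: [0.5041, 0.2508, 0.0437]
ee_rot: [[0.032, -0.999, -0.002], [-0.999, -0.032, -0.002], [0.002, 0.002, -1.0]]
wrist_force: [-0.1, -0.6, 1.2]
gripper_width: 0.688
gripper_force: 0.0
```

servo_tool:
  targets:
    - [0, 0, 0, 0, 5]
    - [0, 0, 0, 0, 5]
    - [0, 0, 0, 0, 5]
    - [0, 0, 0, 0, 5]
    - [0, 0, 0, 0, 5]

```text
time_s: 3.12
tcp_pos: [0.5058, 0.252, 0.0477]
ee_rot: [[0.032, -0.999, 0.002], [-0.999, -0.032, 0.002], [-0.002, -0.003, -1.0]]
wrist_force: [-0.0, -0.2, -0.3]
gripper_width: 0.4
gripper_force: 0.0
```

servo_tool:
  targets:
    - [0, 0, 0, 0, 5]
    - [0, 0, 0, 0, 5]
    - [0, 0, 0, 0, 5]
    - [0, 0, 0, 0, 5]
    - [0, 0, 0, 0, 5]

```text
time_s: 3.53
tcp_pos: [0.5051, 0.2515, 0.0465]
ee_rot: [[0.032, -0.999, 0.0], [-0.999, -0.032, 0.0], [-0.0, -0.0, -1.0]]
wrist_force: [-0.9, 0.1, 1.5]
gripper_width: 0.141
gripper_force: 30.0
```

servo_tool:
  targets:
    - [0, 0, 0.6, 0, 5]
    - [0, 0, 1.6, 0, 5]
    - [0, 0, 2.6, 0, 5]
    - [0, 0, 3.8, 0, 5]
    - [0, 0, 5.0, 0, 5]

```text
time_s: 3.95
tcp_pos: [0.5041, 0.2508, 0.1965]
ee_rot: [[0.032, -0.999, -0.002], [-0.999, -0.032, -0.002], [0.001, 0.002, -1.0]]
wrist_force: [0.7, 1.2, -1.9]
gripper_width: 0.143
gripper_force: 30.0
```

servo_tool:
  targets:
    - [0, -0.6, 0.2, 0.1, 5]
    - [0, -1.2, 0.4, 0.2, 5]
    - [0, -1.8, 0.6, 0.3, 5]
    - [0, -2.6, 0.7, 0.4, 5]
    - [0, -3.4, 0.7, 0.5, 5]

```text
time_s: 4.37
tcp_pos: [0.5048, 0.1487, 0.2174]
ee_rot: [[0.512, -0.859, 0.0], [-0.859, -0.512, 0.001], [-0.0, -0.001, -1.0]]
wrist_force: [0.4, -0.1, -1.6]
gripper_width: 0.148
gripper_force: 30.0
```

servo_tool:
  targets:
    - [0, -0.9, 0, 0.1, 5]
    - [0, -1.8, 0, 0.2, 5]
    - [0, -2.7, 0, 0.3, 5]
    - [0, -3.6, 0, 0.4, 5]
    - [0, -4.5, 0, 0.5, 5]

```text
time_s: 4.78
tcp_pos: [0.5042, 0.0131, 0.2165]
ee_rot: [[0.861, -0.509, -0.001], [-0.509, -0.861, 0.0], [-0.001, 0.001, -1.0]]
wrist_force: [1.1, 0.4, -1.9]
gripper_width: 0.147
gripper_force: 30.0
```

servo_tool:
  targets:
    - [0, -0.9, 0, 0.1, 5]
    - [0, -1.8, 0, 0.2, 5]
    - [0, -2.7, 0, 0.3, 5]
    - [0, -3.3, 0, 0.39, 5]
    - [0, -3.7, 0, 0.39, 5]

```text
time_s: 5.2
tcp_pos: [0.5042, -0.0983, 0.2164]
ee_rot: [[0.989, -0.149, -0.002], [-0.149, -0.989, 0.0], [-0.002, 0.0, -1.0]]
wrist_force: [0.9, -0.4, -1.1]
gripper_width: 0.144
gripper_force: 30.0
```

```bash
python3 - <<'E'
from h import *
t=r.capture("top");s=r.capture("scene");st=r.sense();print(st["tcp_pos"],st["gripper_width"],st["gripper_force"],st["joints"])
f=lambda i,x,y,w,h,k:cv2.resize(i[y:y+h,x:x+w,::-1],None,fx=k,fy=k,interpolation=cv2.INTER_CUBIC)
cv2.imwrite("pics/c3.png",np.hstack([f(t["pixels"],300,150,80,110,5),f(s["pixels"],205,170,80,110,5)]))
E
```

```text
[ 0.5045 -0.0979  0.2164] 0.14205933003444787 29.999148845672607 [  7.1257  12.3685 -16.9353  -0.0145 -60.7679  74.0647]
```

View pics/c3.png

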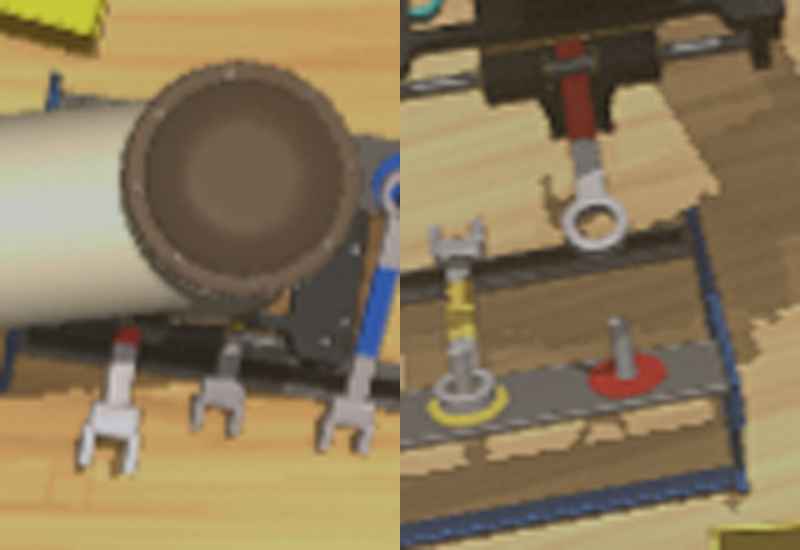

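Scene view: the held ring is at (243.8,214.2), the red peg's tip at (248.4,234) and its disc at (250.2,244.9). The top view is blocked by the arm except for the head tips at (320.5,243.4).

```bash
python3 - <<'E'
from h import *
t=r.capture("top");s=r.capture("scene")
print("ring",atz(s,(243.8,214.2),.2119)," tail",atz(t,(320.5,243.4),.2119))
print("disc scene",atz(s,(250.0,244.9),.102),atz(s,(250.1,245.07),.102),"disc top",atz(t,(326.5,178),.102))
print("yel/blu scene",atz(s,(218.2,249.1),.102),atz(s,(185.8,254.1),.102),"top",atz(t,(353.8,182.7),.102),atz(t,(381.3,186.3),.102))
tip=np.array([.5744,-.1063,.1306]);print("tip proj",proj(s,tip),"seen 248.4 233 ; top",proj(t,tip),"seen 327 182.5(ish)")
E
```

```text
ring [ 0.5708 -0.1078  0.2119]  tail [ 0.4045 -0.083   0.2119]
disc scene [ 0.5929 -0.108   0.102 ] [ 0.5934 -0.1079  0.102 ] disc top [ 0.5917 -0.1096  0.102 ]
yel/blu scene [ 0.5787 -0.1842  0.102 ] [ 0.5664 -0.2615  0.102 ] top [ 0.5791 -0.1874  0.102 ] [ 0.5696 -0.2656  0.102 ]
tip proj [247.6257 232.7357] seen 248.4 233 ; top [326.3933 182.462 ] seen 327 182.5(ish)
```

servo_tool:
  targets:
    - [0.17, 0.06, 0, 0, 5]
    - [0.17, 0.06, -0.6, 0, 5]
    - [0.17, 0.06, -1.2, 0, 5]
    - [0.17, 0.06, -1.8, 0, 5]
    - [0.17, 0.06, -2.1, 0, 5]

```text
time_s: 5.82
tcp_pos: [0.5093, -0.0936, 0.152]
ee_rot: [[0.989, -0.148, -0.003], [-0.148, -0.989, 0.0], [-0.003, 0.0, -1.0]]
wrist_force: [0.1, -0.4, -2.1]
gripper_width: 0.146
gripper_force: 30.0
```

servo_tool:
  targets:
    - [0, 0, -0.1, 0, 5]
    - [0, 0, -0.2, 0, 5]
    - [0, 0, -0.35, 0, 5]
    - [0, 0, -0.5, 0, 5]
    - [0, 0, -0.5, 0, 5]

```text
time_s: 6.23
tcp_pos: [0.5099, -0.0947, 0.1387]
ee_rot: [[0.989, -0.148, -0.001], [-0.148, -0.989, 0.0], [-0.001, -0.0, -1.0]]
wrist_force: [-0.0, 0.1, -1.4]
gripper_width: 0.145
gripper_force: 30.0
```

```bash
python3 - <<'E'
from h import *
s=r.capture("scene");st=r.sense();print(st["tcp_pos"],st["wrist_force"],st["gripper_width"])
f=lambda i,x,y,w,h,k:cv2.resize(i[y:y+h,x:x+w,::-1],None,fx=k,fy=k,interpolation=cv2.INTER_CUBIC)
cv2.imwrite("pics/c4.png",f(s["pixels"],205,190,80,70,8))
E
```

```text
[ 0.5101 -0.0948  0.1391] [ 0.9337 -0.0377 -2.5704] 0.14464646150629773
```

View pics/c4.png

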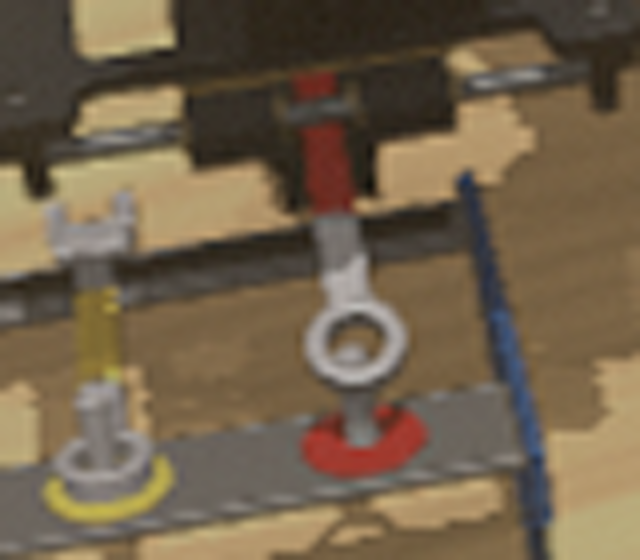

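The peg tip shows inside the ring hole at crop (350,353), with the hole centre at (355,340), so the ring is threaded. I'll go down along the peg.

servo_tool:
  targets:
    - [0.07, -0.01, -0.15, 0, 5]
    - [0.15, -0.02, -0.3, 0, 5]
    - [0.23, -0.04, -0.45, 0, 5]
    - [0.3, -0.05, -0.6, 0, 5]
    - [0.37, -0.06, -0.73, 0, 5]

```text
time_s: 6.7
tcp_pos: [0.5179, -0.0968, 0.1156]
ee_rot: [[0.989, -0.15, -0.008], [-0.15, -0.989, 0.0], [-0.008, 0.001, -1.0]]
wrist_force: [-6.9, 1.5, 0.6]
gripper_width: 0.144
gripper_force: 30.0
```

servo_tool:
  targets:
    - [0.0, 0, -0.2, 0, 5]
    - [0.03, -0.01, -0.4, 0, 5]
    - [0.07, -0.02, -0.6, 0, 5]
    - [0.12, -0.03, -0.8, 0, 5]
    - [0.12, -0.03, -0.8, 0, 5]

```text
time_s: 7.12
tcp_pos: [0.5253, -0.0975, 0.0923]
ee_rot: [[0.989, -0.148, -0.0], [-0.148, -0.989, -0.0], [-0.0, 0.0, -1.0]]
wrist_force: [-0.8, 0.7, 0.4]
gripper_width: 0.145
gripper_force: 30.0
```

servo_tool:
  targets:
    - [0.04, -0.01, -0.12, 0, 5]
    - [0.08, -0.02, -0.24, 0, 5]
    - [0.12, -0.03, -0.36, 0, 5]
    - [0.17, -0.04, -0.48, 0, 5]
    - [0.17, -0.04, -0.48, 0, 5]

```text
time_s: 7.53
tcp_pos: [0.5303, -0.0987, 0.0782]
ee_rot: [[0.989, -0.148, 0.0], [-0.148, -0.989, -0.0], [0.0, 0.0, -1.0]]
wrist_force: [-0.9, 0.9, 1.9]
gripper_width: 0.143
gripper_force: 30.0
```

```bash
python3 - <<'E'
from h import *
s=r.capture("scene");st=r.sense();print(st["tcp_pos"],st["wrist_force"],st["gripper_width"])
f=lambda i,x,y,w,h,k:cv2.resize(i[y:y+h,x:x+w,::-1],None,fx=k,fy=k,interpolation=cv2.INTER_CUBIC)
cv2.imwrite("pics/c5.png",f(s["pixels"],205,190,80,70,8))
E
```

```text
[ 0.5302 -0.0987  0.0785] [-0.991   1.3269  0.9281] 0.13911208850901532
```

View pics/c5.png

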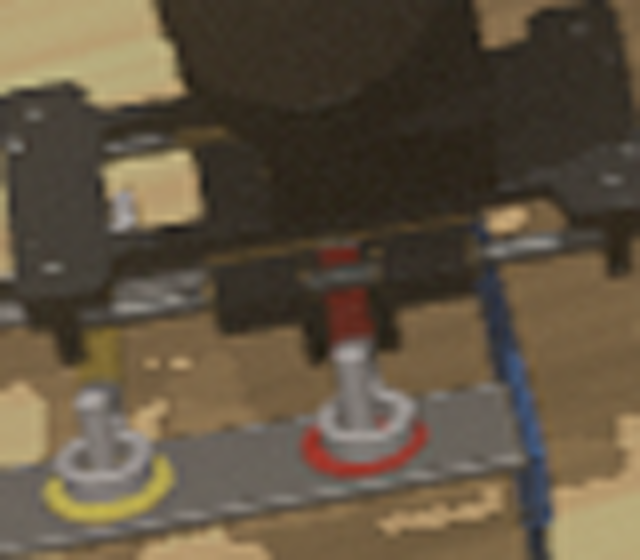

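The ring is down around the red peg at (365,425), seated like the yellow one beside it. I'll let go and lift.

servo_tool:
  targets:
    - [0, 0, 0, 0, 35]
    - [0, 0, 0, 0, 35]
    - [0, 0, 0, 0, 35]
    - [0, 0, 0, 0, 35]
    - [0, 0, 0, 0, 35]

```text
time_s: 8.0
tcp_pos: [0.53, -0.0987, 0.0789]
ee_rot: [[0.989, -0.148, 0.0], [-0.148, -0.989, -0.0], [0.0, -0.0, -1.0]]
wrist_force: [-0.4, 0.4, 0.2]
gripper_width: 0.376
gripper_force: 0.0
```

servo_tool:
  targets:
    - [0, 0, 0.3, 0, 35]
    - [0, 0, 1.0, 0, 35]
    - [0, 0, 2.0, 0, 35]
    - [0, 0, 3.0, 0, 35]
    - [0, 0, 4.0, 0, 35]

```text
time_s: 8.42
tcp_pos: [0.5297, -0.0988, 0.2008]
ee_rot: [[0.989, -0.148, 0.0], [-0.148, -0.989, -0.0], [0.0, 0.0, -1.0]]
wrist_force: [0.7, 0.0, 0.4]
gripper_width: 0.403
gripper_force: 0.0
```

servo_tool:
  targets:
    - [0, 1.1, 0.2, -0.1, 35]
    - [0, 2.2, 0.4, -0.2, 35]
    - [0, 3.3, 0.4, -0.3, 35]
    - [0, 4.4, 0.4, -0.4, 35]
    - [0, 5.5, 0.4, -0.5, 35]

```text
time_s: 8.83
tcp_pos: [0.5297, 0.0677, 0.212]
ee_rot: [[0.794, -0.608, 0.002], [-0.608, -0.794, 0.001], [0.001, -0.001, -1.0]]
wrist_force: [0.9, 0.2, 0.9]
gripper_width: 0.4
gripper_force: 0.0
```

```bash
python3 - <<'E'
from h import *
t=r.capture("top");s=r.capture("scene")
f=lambda i,x,y,w,h,k:cv2.resize(i[y:y+h,x:x+w,::-1],None,fx=k,fy=k,interpolation=cv2.INTER_CUBIC)
a=f(s["pixels"],160,205,110,80,3.6);b=f(t["pixels"],295,155,110,80,3.6)
c=f(s["pixels"],320,155,110,80,3.6);d=f(t["pixels"],165,175,110,80,3.6)
cv2.imwrite("pics/c6.png",np.vstack([np.hstack([a,b]),np.hstack([c,d])]))
E
```

```text
(no output)
```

View pics/c6.png

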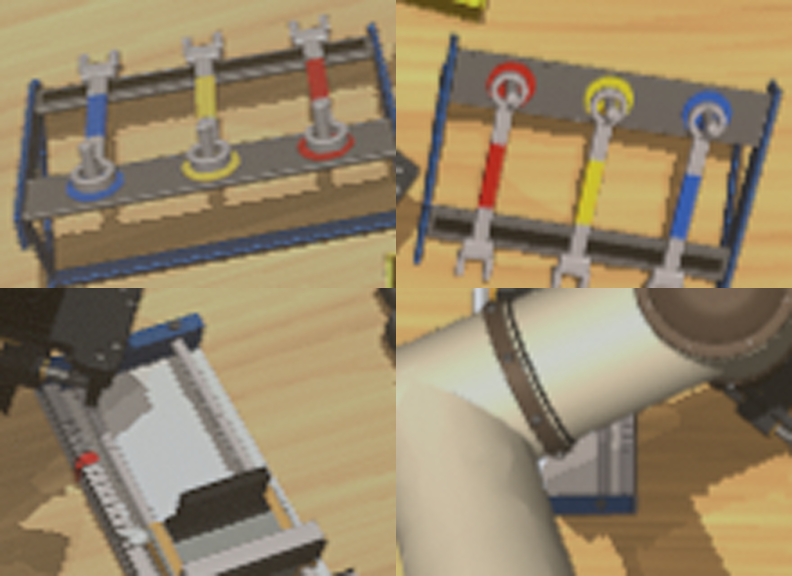

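The red spanner hangs on its peg like its neighbours (red ring at crop (511,88) top-right), and the holder is clear. The marker is at scene (344,203). Next I'll locate the grip and marker.

```bash
python3 - <<'E'
from h import *
s=r.capture("scene");t0=cv2.imread("pics/top0.png");T=r.capture("top")
def run(img,box,th=70):
    x,y,w,h=box;g=cv2.cvtColor(img,cv2.COLOR_BGR2GRAY)[y:y+h,x:x+w];return g
u=lambda x,y,ox,oy,k:((x+.5)/k-.5+ox,(y+.5)/k-.5+oy)
T1=lambda x,y:u(x,y,165,135,5);S1=lambda x,y:u(x-400,y,320,155,5)
print("scene -x edge",atz(s,S1(650,290),.087),atz(s,S1(773,252),.087))
print("top +x edge",atz(T,T1(276,202),.087),atz(T,T1(140,198),.087))
print("top -x edge?",atz(T,T1(276,214),.087),atz(T,T1(140,210),.087))
g=cv2.cvtColor(t0,cv2.COLOR_BGR2GRAY);
for x in (197,203,212,217): print(x,g[170:188,x])
h=cv2.cvtColor(s["pixels"],cv2.COLOR_RGB2HSV);m=(((h[...,0]>=170)|(h[...,0]<=6))&(h[...,1]>120)&(h[...,2]>70));m[:,:335]=0;m[:,355:]=0;m[:195]=0;m[215:]=0
ys,xs=np.nonzero(m);print("marker px",xs.min(),xs.max(),ys.min(),ys.max(),xs.mean(),ys.mean(),len(xs),atz(s,(xs.mean(),ys.mean()),.03))
print("pointer scene",atz(s,S1(592,345),.034),"top",atz(T,T1(318,234),.034))
print("rods top nb z44",atz(T,T1(96,490),.044),atz(T,T1(329,490),.044),atz(T,T1(96,515),.044))
gg=s["pixels"][198:228,338:364].astype(int)
for row in np.concatenate([gg.mean(2)],0).astype(int): print(*row)
E
```

```text
scene -x edge [0.5955 0.2102 0.087 ] [0.5951 0.2798 0.087 ]
top +x edge [0.5994 0.198  0.087 ] [0.6008 0.2771 0.087 ]
top -x edge? [0.5923 0.1978 0.087 ] [0.5937 0.2769 0.087 ]
197 [143 143 145 143 129  73  55  57  52  40  42  44  58  83 147 204 204 204]
203 [144 144 144 145 125  61  56  57  51  41  42  45  56  81 147 204 204 204]
212 [145 147 146 144 125  62  57  57  47  41  44  52  55  87 158 203 203 204]
217 [146 147 148 148 148 127  52  41  41  39  44  54  53 128 204 204 204 204]
marker px 341 346 201 206 343.22222222222223 202.66666666666666 18 [0.5134 0.1766 0.03  ]
pointer scene [0.5897 0.1873 0.034 ] top [0.5891 0.1801 0.034 ]
rods top nb z44 [0.4325 0.307  0.044 ] [0.4343 0.1685 0.044 ] [0.4177 0.3065 0.044 ]
84 76 92 110 116 114 110 117 122 109 112 150 164 166 176 188 190 189 190 189 188 189 188 189 189 188
82 73 106 123 115 110 115 131 132 121 108 126 136 143 148 166 191 190 190 189 188 189 188 189 189 189
94 87 77 104 101 83 84 102 119 120 109 109 146 167 170 177 188 190 189 189 188 188 190 188 189 189
88 81 75 91 109 105 101 96 98 112 122 107 121 160 167 153 170 191 189 
[... 1924 characters left out ...]
 144
150 149 149 147 151 156 156 156 139 107 88 79 73 89 108 104 124 161 160 154 149 114 109 133 141 141
147 149 148 150 153 153 154 154 155 142 106 87 77 69 142 178 179 182 187 181 176 166 136 125 137 140
146 146 145 148 153 154 154 154 153 156 134 89 78 75 78 131 164 178 180 181 192 194 171 132 138 142
125 147 146 150 153 153 152 151 151 154 138 105 87 82 77 76 82 119 172 192 190 190 171 126 126 144
125 147 149 153 151 152 152 152 152 154 157 136 87 93 92 77 110 134 168 189 188 169 139 119 100 129
122 145 147 151 151 153 151 153 153 154 153 138 102 84 81 77 142 147 102 132 140 114 85 88 108 126
126 143 147 153 152 153 151 151 150 150 151 155 134 86 93 89 77 109 123 151 176 145 88 93 90 102
```

servo_tool:
  targets:
    - [0.46, 1.15, 0, -0.12, 40]
    - [0.92, 2.3, 0, -0.24, 40]
    - [1.38, 3.45, 0, -0.36, 40]
    - [1.84, 4.6, 0, -0.48, 40]
    - [2.28, 5.74, 0, -0.6, 40]

```text
time_s: 9.45
tcp_pos: [0.5991, 0.2384, 0.2112]
ee_rot: [[0.31, -0.951, 0.0], [-0.951, -0.31, -0.0], [0.0, -0.0, -1.0]]
wrist_force: [1.3, -0.7, -0.1]
gripper_width: 0.462
gripper_force: 0.0
```

servo_tool:
  targets:
    - [0, 0, -0.4, -0.12, 40]
    - [0, 0, -0.8, -0.24, 40]
    - [0, 0, -1.2, -0.313, 40]
    - [0, 0, -1.6, -0.313, 40]
    - [0, 0, -2.0, -0.313, 40]

```text
time_s: 9.87
tcp_pos: [0.5987, 0.2369, 0.1504]
ee_rot: [[0.008, -1.0, -0.0], [-1.0, -0.008, -0.0], [0.0, 0.0, -1.0]]
wrist_force: [-0.4, -0.1, 0.4]
gripper_width: 0.463
gripper_force: 0.0
```

servo_tool:
  targets:
    - [0, 0, -0.4, 0, 40]
    - [0, 0, -0.7, 0, 40]
    - [0, 0, -1.0, 0, 40]
    - [0, 0, -1.3, 0, 40]
    - [0, 0, -1.6, 0, 40]

```text
time_s: 10.28
tcp_pos: [0.5986, 0.2381, 0.1024]
ee_rot: [[0.009, -1.0, 0.001], [-1.0, -0.009, 0.0], [-0.0, -0.001, -1.0]]
wrist_force: [-0.2, 0.5, -0.3]
gripper_width: 0.461
gripper_force: 0.0
```

servo_tool:
  targets:
    - [0, 0, -0.2, 0, 40]
    - [0, 0, -0.4, 0, 40]
    - [0, 0, -0.6, 0, 40]
    - [0, 0, -0.8, 0, 40]
    - [0, 0, -0.9, 0, 40]

```text
time_s: 10.7
tcp_pos: [0.598, 0.2384, 0.0749]
ee_rot: [[0.009, -1.0, -0.001], [-1.0, -0.009, -0.0], [0.0, 0.001, -1.0]]
wrist_force: [-0.1, -0.5, 0.5]
gripper_width: 0.459
gripper_force: 0.0
```

servo_tool:
  targets:
    - [0, 0, 0, 0, 5]
    - [0, 0, 0, 0, 5]
    - [0, 0, 0, 0, 5]
    - [0, 0, 0, 0, 5]
    - [0, 0, 0, 0, 5]

```text
time_s: 11.12
tcp_pos: [0.5972, 0.2384, 0.0761]
ee_rot: [[0.009, -1.0, -0.002], [-1.0, -0.009, -0.0], [0.0, 0.002, -1.0]]
wrist_force: [-9.9, 3.7, 7.6]
gripper_width: 0.171
gripper_force: 5.2
```

servo_tool:
  targets:
    - [0, 0, 0, 0, 5]
    - [0, 0, 0, 0, 5]
    - [0, 0, 0, 0, 5]
    - [0, 0, 0, 0, 5]
    - [0, 0, 0, 0, 5]

```text
time_s: 11.53
tcp_pos: [0.596, 0.2385, 0.0761]
ee_rot: [[0.01, -1.0, -0.004], [-1.0, -0.01, -0.001], [0.001, 0.004, -1.0]]
wrist_force: [-7.6, 1.2, 4.3]
gripper_width: 0.133
gripper_force: 29.9
```

servo_tool:
  targets:
    - [-0.2, 0, 0, 0, 5]
    - [-0.45, 0, 0, 0, 5]
    - [-0.7, 0, 0, 0, 5]
    - [-0.95, 0, 0, 0, 5]
    - [-1.2, 0, 0, 0, 5]

```text
time_s: 11.95
tcp_pos: [0.5657, 0.2379, 0.0761]
ee_rot: [[0.01, -1.0, 0.007], [-1.0, -0.01, 0.001], [-0.001, -0.007, -1.0]]
wrist_force: [12.6, -5.2, -6.2]
gripper_width: 0.137
gripper_force: 30.1
```

servo_tool:
  targets:
    - [-0.25, 0, 0, 0, 5]
    - [-0.5, 0, 0, 0, 5]
    - [-0.75, 0, 0, 0, 5]
    - [-1.0, 0, 0, 0, 5]
    - [-1.0, 0, 0, 0, 5]

```text
time_s: 12.37
tcp_pos: [0.5348, 0.2371, 0.076]
ee_rot: [[0.01, -1.0, 0.005], [-1.0, -0.01, -0.001], [0.001, -0.005, -1.0]]
wrist_force: [11.5, -7.5, -5.5]
gripper_width: 0.133
gripper_force: 30.0
```

```bash
python3 - <<'E'
from h import *
t=r.capture("top");s=r.capture("scene");st=r.sense();print(st["tcp_pos"],st["wrist_force"],st["gripper_width"],st["gripper_force"])
f=lambda i,x,y,w,h,k:cv2.resize(i[y:y+h,x:x+w,::-1],None,fx=k,fy=k,interpolation=cv2.INTER_CUBIC)
cv2.imwrite("pics/c7.png",np.hstack([f(t["pixels"],200,170,40,55,10),f(s["pixels"],325,180,40,55,10)]))
E
```

```text
[0.5352 0.2371 0.076 ] [12.3819 -7.4464 -4.6282] 0.13859108472995615 30.01284176716581
```

View pics/c7.png

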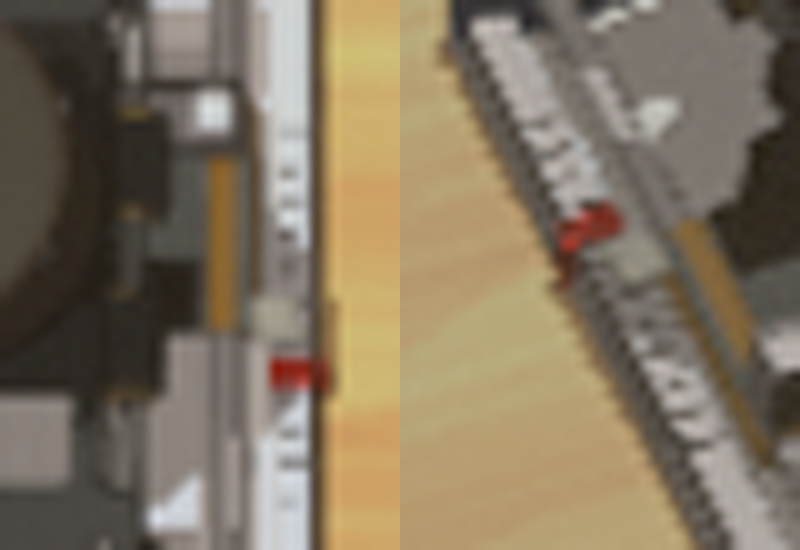

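Top crop: the carriage's orange strip ends at y=330, the marker centre is at (293,373), and a light pointer bracket sits at (275,317). I'll check pixel values to tell the 3 mm pointer from its bracket.

```bash
python3 - <<'E'
from h import *
t=r.capture("top");s=r.capture("scene");st=r.sense()
p=t["pixels"]
for y in range(195,212): print(y,*["%02x%02x%02x"%tuple(p[y,x]) for x in range(219,233)])
g=st["tcp_pos"][0]-.012
yaw=np.deg2rad(.5)
for nm,x in (("ptr",g),("mk",.5134)): 
    for y in(.185,.176): print(nm,y,"top",proj(t,[x,y,.034]),"scene",proj(s,[x,y,.034]))
print("mk top",atz(t,(228.8,206.8),.03),atz(t,(230,206.8),.03),"edge",atz(t,(221.6,202.5),.041))
q=s["pixels"]
for y in range(198,212): print(y,*["%02x%02x%02x"%tuple(q[y,x]) for x in range(340,356)])
E
```

```text
195 484740 5c5141 83602f 896632 766142 605c52 5a4a36 746c67 867e7a 7d7672 837b78 857d7a 5a4d40 92764b
196 322e27 544736 83602f 8a6733 756040 5b574e 5b4b36 746c66 837b77 6c6763 77716e 857d7a 5a4e3f 94784f
197 322e26 554937 83602f 896532 766041 5b574d 5c4b37 726b66 847c78 736d69 7e7673 857d7b 594d3f 93794e
198 322e27 564837 835f2f 8a6633 755f40 5c584e 5c4c39 756d67 8b827d 877f7b 8b8380 867e7b 5b4e40 957b4e
199 333029 574a3a 825f2d 8b6734 766040 605c54 6c6151 878075 979086 918b82 8b847d 7b7470 5c4f42 91774c
200 343129 5b4f3f 835f2e 8a6531 745e3f 67655d 898376 a39d8d a29c8c 9f998a 888377 6b6461 5d5144 816642
201 35312a 5a4c3b 83602e 8b6633 78603f 67665d 8a8476 a39c8d a29c8d 9f988a 908a7e 877f7c 594c3f 7f6442
202 3d382e 5a4b36 785b37 846641 765e42 676259 878072 9c9687 a39d8e 9f998b 958f82 878079 564b3e 7b6140
203 655e56 6a5f54 60584f 746b63 645c52 665c51 857b6f 878073 948e81 948e81 948c80 7f786d 574b3e 7f6341
204 8c837c 857c76 6d6561 7c7470 6d6660 756e68 938b83 888178 736d67 736d69 7b7471 7a736f 574c3f 7d6341
205 8d857d 857c76 6d6662 7c7571 6d6661 7b736c a89e95 a2948c 876a66 876b66 8b706c
[... 1876 characters left out ...]
633b
206 715539 512d1e 52392d 4a4239 5c5750 615b53 757165 928e81 938d80 908c7e 908d81 807b6f 5f5d54 645d4f 7c6645 81653a
207 9c815a 5f3a29 554137 534e46 6a645d 77706b 726c63 857f73 8f8b7e 847f72 777366 726654 5b4d38 54534c 71624d 82663e
208 75583d 654331 615047 5f5951 4e4840 666059 706a63 6c675c 6c685d 645e56 645e53 645541 614e31 5a5344 635d4f 796244
209 8a7351 766246 665a4c 57514a 534d45 68615b 6a635c 58514b 575049 6b655f 7d7671 756c61 6b593f 5e4e38 54534d 72634f
210 a7976b 85704e 715f48 635c54 5f5952 494239 68625a 7e7872 78726c 76706a 736c68 686159 655846 5e4c31 5a5346 645d50
211 bbac7d aa986e 80684b 675a4b 565049 514a41 615a53 746d68 77726c 736d67 77706c 7f7874 786f65 69583e 5e4f38 55544c
```

The narrow pointer tip is at top row 203.0 and the marker centre at row 206.7, so about 10.5 mm is left. The tool position less 12 mm gives the same answer.

servo_tool:
  targets:
    - [-0.1, -0.01, 0, 0, 5]
    - [-0.2, -0.01, 0, 0, 5]
    - [-0.3, -0.02, 0, 0, 5]
    - [-0.35, -0.02, 0, 0, 5]
    - [-0.35, -0.02, 0, 0, 5]

```text
time_s: 12.98
tcp_pos: [0.5253, 0.2368, 0.076]
ee_rot: [[0.01, -1.0, 0.006], [-1.0, -0.01, 0.0], [0.0, -0.006, -1.0]]
wrist_force: [13.1, -7.0, -7.4]
gripper_width: 0.134
gripper_force: 30.0
```

servo_tool:
  targets:
    - [0, 0, 0, 0, 5]
    - [0, 0, 0, 0, 5]
    - [0, 0, 0, 0, 5]
    - [0, 0, 0, 0, 5]
    - [0, 0, 0, 0, 5]

```text
time_s: 13.4
tcp_pos: [0.5253, 0.2368, 0.076]
ee_rot: [[0.01, -1.0, 0.006], [-1.0, -0.01, -0.0], [0.0, -0.006, -1.0]]
wrist_force: [14.1, -7.0, -6.9]
gripper_width: 0.135
gripper_force: 30.0
```

```bash
python3 - <<'E'
from h import *
t=r.capture("top");s=r.capture("scene");st=r.sense();print(st["tcp_pos"],st["joint_velocities"])
f=lambda i,x,y,w,h,k:cv2.resize(i[y:y+h,x:x+w,::-1],None,fx=k,fy=k,interpolation=cv2.INTER_CUBIC)
a=np.hstack([f(t["pixels"],210,190,25,30,12),f(s["pixels"],335,190,25,30,12)])
b=np.hstack([f(t["pixels"],300,150,100,75,3),f(s["pixels"],170,205,100,75,3)])
cv2.imwrite("pics/c8.png",np.vstack([a,b]))
p=t["pixels"]
for y in range(199,212): print(y,*["%02x%02x%02x"%tuple(p[y,x]) for x in range(221,233)])
E
```

```text
[0.5253 0.2368 0.076 ] [ 0.0811  0.0118  0.0195 -0.0227 -0.0189  0.0882]
199 78572a 8a6533 755f40 5c584e 5b4b37 726a64 7f7773 756e6b 7b7370 7b7370 5d5042 977d50
200 78582b 8b6633 755f3f 5c584e 5d4c39 716a64 746d68 625c58 67615d 6b6461 5f5245 957b4e
201 7d5b2d 8b6735 765f40 5c574e 5c4b38 746d67 877f7b 847d7a 8a827f 877f7d 594c3e 8c7149
202 83602f 8b6733 755f40 5e5a50 675b49 837c74 908980 8d8680 8a827d 817a76 564b3d 7c6140
203 835f2f 8a6633 755f40 646058 81796a a19a8c a29c8d 9f998a 928b7f 79716e 574c3f 7f6341
204 835f2e 8a6732 756040 67655d 898376 a39c8e a39c8e a39c8d a0988c 88807d 564b3e 7e6341
205 7d5e35 826339 715d40 635f53 847c6e a29b8d a29b8d a19b8c 9d9689 857772 584437 7b5a3b
206 6d5d4c 716456 66594a 625648 807566 9b9286 938578 96877a 907d70 7c574c 592d20 77422a
207 6d6560 7d7572 6d6561 756d67 978e86 95857c 7e4237 7b4136 7f4137 77352a 57271b 743623
208 6d6661 7d7572 6e6661 7b746e a89e95 a39089 88453d 82423c 83453e 7b443d 51291d 723622
209 6d6661 7c7571 6d6662 7b736d a79d95 a2968f 806d69 75635f 7b6965 7e6e6a 433428 69482f
210 6d6661 7d7672 6d6560 7c746d a89e95 a39992 857d79 756e6a 85807d 9a9697 4e4233 836a45
211 6d6662 7d7672 6d6661 7c736d a79d95 a39991 88807c 867c7a 9c9898 b9bcc1 504434 947a4f
```

View pics/c8.png

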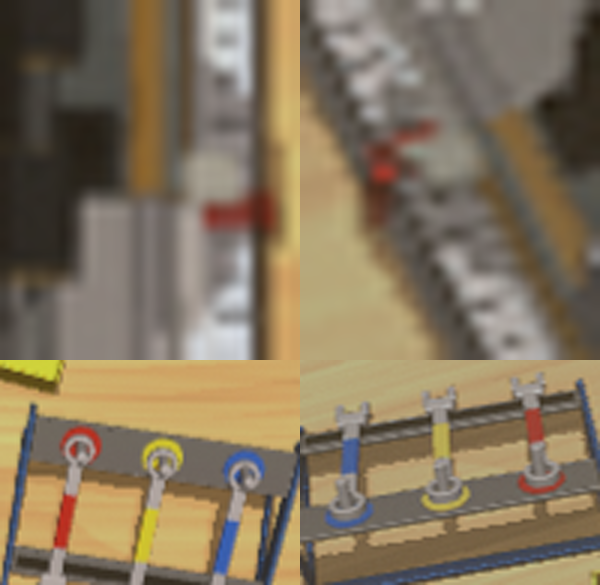

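The pointer now overlies the red marker: the bracket's leading edge and tip are at about top row 206.2, the marker centre at 206.7. The spanner still hangs properly. I'll nudge about 1 mm, settle, and hand in.

servo_tool:
  targets:
    - [-0.03, 0, 0, 0, 5]
    - [-0.03, 0, 0, 0, 5]
    - [-0.03, 0, 0, 0, 5]
    - [-0.03, 0, 0, 0, 5]
    - [-0.03, 0, 0, 0, 5]

```text
time_s: 13.92
tcp_pos: [0.5247, 0.2368, 0.0761]
ee_rot: [[0.01, -1.0, 0.007], [-1.0, -0.01, 0.0], [0.0, -0.007, -1.0]]
wrist_force: [13.3, -8.0, -7.2]
gripper_width: 0.133
gripper_force: 30.0
```

servo_tool:
  targets:
    - [0, 0, 0, 0, 5]
    - [0, 0, 0, 0, 5]
    - [0, 0, 0, 0, 5]
    - [0, 0, 0, 0, 5]
    - [0, 0, 0, 0, 5]

```text
time_s: 14.33
tcp_pos: [0.5247, 0.2368, 0.076]
ee_rot: [[0.01, -1.0, 0.007], [-1.0, -0.01, -0.0], [0.0, -0.007, -1.0]]
wrist_force: [14.7, -7.9, -9.0]
gripper_width: 0.135
gripper_force: 30.0
```

```bash
python3 -c "
from station import r
s=r.sense();print(s['tcp_pos'],s['gripper_force'],s['wrist_force']);print(r.finish_job())"
```

```text
[0.52466406 0.23678846 0.07602922] 30.045792610617355 [14.68680537 -7.94285479 -9.02629269]
the job is handed in; nothing more can be done
None
```

I handed the job in at about 14 s, with no verdict returned: the red spanner hangs let go on the red peg, and the gripper holds the jaw open with the pointer, by my estimate, 1–2 mm or less from the marker's middle.

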